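Count along the rack, then push the jar into the third gap

ROBOT

A 6-joint arm with a two-finger parallel gripper is mounted at the origin on the work surface; the furniture and walls round the work are solid. World frame = base frame: x ahead of the robot, y to its left, z up, the work surface at z = 0. Lengths are in m, angles in rad, forces in N, time in s.
With the tool pointing down it reaches from about 0.35 to 0.975 m from the base axis. Payload 4.9 kg.
Tool frame: the origin (TCP) lies at the very end of the fingers, on their centre line; the grasp point (between the pads) lies manip.grip_point_offset behind it (manip.grip_point_offset is the distance from the TCP to the grasp point, in m); z points along the fingers, y is the line along which they close (so a half turn about z gives the same grasp; the last joint's range is limited). The gripper opens to 85 mm and grips with 20 to 120 N. Pads are 22 mm wide; open, the fingers measure 114 mm over their backs; the gripper's body (76 mm by 85 mm) begins 54 mm behind the grasp point. The pads swing forward as they close: fully open they stand 13 mm farther back than shut.
Start: joints at [1.134, 0.053, 1.613, -0, 1.476, -0.119], TCP at [0.195, 0.594, 0.231] pointing down, gripper open.
Joint ranges: [-3.01, 3.01], [-1.01, 2.22], [0.06, 2.58], [-1.02, 4.17], [0.09, 2.62], [-3.14, 3.14]. Speed limits (rad/s): [2.57, 2.57, 3.14, 3.14, 3.14, 3.14].

INTERFACE

Orientations are given as a unit quaternion [w, x, y, z].
In Python, from plant import manip gives the robot as it stands.
- The arm moves only by the shell command python3 -m crank 'ROWS' [OPENING]. ROWS is JSON, a list of rows, each an object of numbers: "x", "y", "z": the shift along the tool's x, y, z in cm; "turn": the turn about the tool's z in rad. In form: [{"x": .., "y": .., "z": .., "turn": ..}, ...]. A call has 1 to 5 rows; each row shifts and turns the commanded pose from where the row before left it, along the tool's axes as they then stand; what a row does not reach is not made up. A row lasts 1/10 s, in which the tool goes at most 50 mm and 8.59 degrees, less where a joint would pass 70% of its speed; a pose out of reach is approached as far as the arm can. A call with a gripper value outside its range is refused whole. OPENING is the opening in per cent of the stroke, from 0 (shut) to 100 (fully open), set as the call begins (- or left out, the last holds). The fingers move at their own pace and stop on an object; the grip force is fixed at half the most. Time passes only in rows, so rows that do not move let the fingers close. It gives the time, the measured TCP pose, the force, the opening and the grip force at its end, in the units of the state.
- manip.state(): the state, without advancing time (a new reading comes with each control period).
- manip.grab_frame(name): name is "side" or "top"; returns (picture, depth): 384x512x3 uint8, red, green, blue; 384x512 float32, m along the optical axis (not along the pixel's ray), 0 where there is no reading.
- manip.camera_model(name): a dict with "mtx" (3x3 intrinsics, pixels), "k1" (the pictures are not rectified: a ray, as slopes to the right and down, at radius r is drawn at 1 + k1 r^2 times it, then the intrinsics apply), "world_to_cam" (4x4, takes a point from world to camera coordinates). Camera axes: x right, y down, z forward; pixel columns grow to the right and rows downward; lengths in m; the calibration is good to about 2 mm. A picture is of the moment at which its call begins. camera_model takes no time and is no camera call.
- manip.job_done(): hands the job in; it is judged then, once.
The state is a dict: "time": time; "joint_pos": joint angles; "joint_vel": joint speeds; "joint_efforts": joint torques, N m; "tool_pos": TCP position; "tool_rot": TCP orientation; "contact_force": force on the tool from outside, world axes, zero at the start; "ft_torque": the same for the moment, N m; "gripper_width": opening from 0.0 (shut) to 1.0 (fully open); "grasp_force": force on a finger pad.
Only numpy, scipy, OpenCV 4.12 (cv2) and the standard library are available. Lean on these libraries where they do the work, as an engineer would, in place of code of your own. Each camera call takes 0.05 s, during which the arm holds its last target. There are 200 camera calls.

TASK

Starting at the end of the divider rack marked by the ball-topped post, run a fingertip along its back rail so that it tips the sprung tabs one after another up to the third, and come off without bending the fourth. Then push the squat jar along the bench into that third gap, until it stands upright against the back wall. Do not grip or lift the jar, and leave everything else where it stands.

Things in the scene. Friction and masses are not known exactly. Their poses are not given: they have to be found in the camera images.
- rack: White fixed divider rack, 244 mm long (own y), 72 deep (x), walls 35 high. Origin: centre of the footprint at bench level; -x is the open front, towards the robot. Five 4 mm dividers at y = +120, +60, 0, -60, -120 run from the mouth, x = -36, to the back wall's face, x = +16: four gaps 56 wide, 52 deep, centred at y = +90, +30, -30, -90, with no floor. The back wall (x = +16 to +36) is the rail.
- rail_top (a point): Middle of the flat top of the rack's back rail (35 mm above the bench); axes as the rack's. The rail carries one upright grey tab behind the middle of each gap, at y = +90, +30, -30, -90 mm from here: a leaf 18 mm wide along x, 4 to 8 thick, 30 tall. A tab tips sideways along the rail at about 1 to 3 N and springs back upright.
- ball_post: Small fixed steel post topped by a 26 mm ball, 58 mm high, beside the front of one end of the rack (own x of the rack = -20 mm, y = +137 or -137): it marks the end where counting starts. Origin at the centre of its foot.
- flat_post: Fixed steel post like it but with a flat 26 mm square plate on top, 41 mm high, beside the rack's other end. Origin at the centre of its foot.
- jar: Squat closed jar with a broad cap, 44 mm across and 60 high, about 0.12 kg, standing loose in front of the rack; origin at the centre of the underside. (A big plain carton that the pictures may show on the bench between robot and jar is painted scenery: nothing solid stands there, and the hand may pass through it.)
- tab_1 (a joint): Tab at own y = +90 mm of the rack: 0 upright, in rad; positive when tipped towards the rack's -y end, negative towards +y; at most 1.5 either way.
- tab_2 (a joint): Tab at own y = +30 mm of the rack: 0 upright, in rad; positive when tipped towards the rack's -y end, negative towards +y; at most 1.5 either way.
- tab_3 (a joint): Tab at own y = -30 mm of the rack: 0 upright, in rad; positive when tipped towards the rack's -y end, negative towards +y; at most 1.5 either way.
- tab_4 (a joint): Tab at own y = -90 mm of the rack: 0 upright, in rad; positive when tipped towards the rack's -y end, negative towards +y; at most 1.5 either way.
- dish: Bystander: flat round covered dish, 90 mm across and 15 high; origin at the centre of the underside.
- small_bottle: Bystander: closed bottle, 52 mm across and 100 high; origin at the centre of the underside.
- pen: Bystander: marker pen lying flat, 138 mm long and 15 high; origin at the centre of the underside.
- glass_beaker: Bystander: beaker, 72 mm across and 90 high; origin at the centre of the underside.
Things that resemble listed ones, but are neither listed nor needed, are in the scene too. Leave any green look-alike of the ball_post alone.

How it is judged:
On the way, in this order (a step that is already met when the one before it is completed fails the run):
1. the first tab from the ball post's end is tipped, away from that post, by more than 0.25 rad (((y of ball_post in the frame of rack above 0 m and value of joint tab_1 above 0.25 rad) or (y of ball_post in the frame of rack below 0 m and value of joint tab_4 below -0.25 rad))), for 0.05 s.
2. the second tab from the ball post's end is tipped, away from that post, by more than 0.25 rad (((y of ball_post in the frame of rack above 0 m and value of joint tab_2 above 0.25 rad) or (y of ball_post in the frame of rack below 0 m and value of joint tab_3 below -0.25 rad))), for 0.05 s.
3. the third tab from the ball post's end is tipped, away from that post, by more than 0.25 rad (((y of ball_post in the frame of rack above 0 m and value of joint tab_3 above 0.25 rad) or (y of ball_post in the frame of rack below 0 m and value of joint tab_2 below -0.25 rad))), for 0.05 s.
4. the jar is in the third gap from the ball post's end, within 7 mm of the back wall (x of jar in the frame of rack between -0.013 and 0 m and ((y of ball_post in the frame of rack above 0 m and y of jar in the frame of rack between -0.039 and -0.021 m) or (y of ball_post in the frame of rack below 0 m and y of jar in the frame of rack between 0.021 and 0.039 m))), for 0.2 s.
At the end, for the whole second after the job is handed in: The jar stands upright (within 0.1 rad), on the bench and at rest, in the third gap from the ball post's end, no more than 7 mm short of the back wall; no bystander has moved 20 mm (all of step 4 and angle between jar's own z axis and vertical below 0.1 rad and height (world z) of jar below 0.006 m and linear speed of jar below 0.02 m/s and distance of each of dish, small_bottle, pen, glass_beaker from where it was at the start of the episode below 0.02 m); the robot touches nothing.
It fails at once if the fourth tab from the ball post's end is bent by more than 0.25 rad ((y of ball_post in the frame of rack above 0 m and (value of joint tab_4 above 0.25 rad or value of joint tab_4 below -0.25 rad)) or (y of ball_post in the frame of rack below 0 m and (value of joint tab_1 above 0.25 rad or value of joint tab_1 below -0.25 rad))).
It fails at once if the jar is lifted more than 12 mm (height (world z) of jar above 0.012 m).
It fails at once if the jar is tipped by more than 0.5 rad (angle between jar's own z axis and vertical above 0.5 rad).
It fails at once if a bystander is moved by more than 20 mm (distance of any of dish, small_bottle, pen, glass_beaker from where it was at the start of the episode above 0.02 m).
It also fails if it takes over 51 s, if anything falls off the work surface, if the arm or the gripper's body presses on something with over 40 N, if the wrist force passes 120 N, or if a joint passes its speed limit or range.

## Working session

There is one attempt and no reset: what is moved stays moved. The work goes in short steps, Python scripts to look and compute and a shell command to move; the robot and the scene stay as the last step left them, time stands still between calls to the robot, and variables do not carry over. Pictures are saved under pics/ and viewed, at most 13 in all, crops included, and the job is handed in when it is done.

```bash
mkdir -p pics; cat > h.py <<'E'
import numpy as np, cv2
from plant import manip
def grab(n,tag):
    p,d=manip.grab_frame(n); cv2.imwrite(f'pics/{tag}.png',p[:,:,::-1]); np.savez(f'pics/{tag}.npz',p=p,d=d); return p,d
def ray(n,u,v):
    c=manip.camera_model(n);K=np.array(c['mtx']);k=c['k1'];T=np.array(c['world_to_cam'])
    a=np.array([(u-K[0,2])/K[0,0],(v-K[1,2])/K[1,1]]);b=a.copy()
    for _ in range(20): b=a/(1+k*(b@b))
    R=T[:3,:3];return -R.T@T[:3,3], R.T@np.array([b[0],b[1],1.])
def onz(n,u,v,z):
    o,d=ray(n,u,v);return o+d*(z-o[2])/d[2]
def atd(n,u,v,dep):
    o,d=ray(n,u,v);return o+d*dep
def proj(n,P):
    c=manip.camera_model(n);K=np.array(c['mtx']);k=c['k1'];T=np.array(c['world_to_cam'])
    q=T[:3,:3]@np.array(P)+T[:3,3];s=q[:2]/q[2];s=s*(1+k*(s@s));return K[:2,:2]@s+K[:2,2]
E
python3 - <<'E'
from h import *
a,_=grab('top','top0');b,_=grab('side','side0')
s=manip.state();print(s['tool_pos'],s['tool_rot'],manip.grip_point_offset)
for n in('top','side'):
    print(n,ray(n,256,192))
E
```

```text
[0.19505401 0.59319052 0.23016666] [-2.61173779e-04  1.58230608e-01  9.87401744e-01 -8.95961604e-04] 0.0187
top (array([ 0.4108421 , -0.03001131,  1.01322345]), array([ 0.10680011, -0.0212179 , -0.99406909]))
side (array([ 1.0897374 , -0.05050281,  0.68206157]), array([-0.65624164,  0.025672  , -0.75418023]))
```

View pics/top0.png

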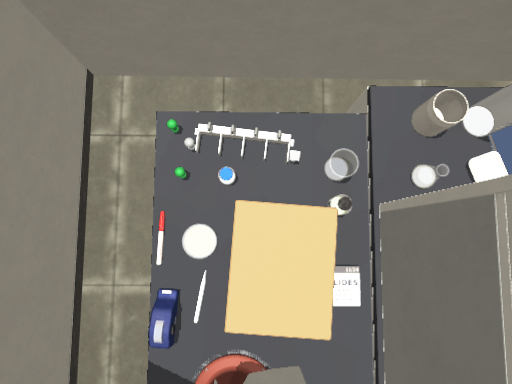

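View pics/side0.png

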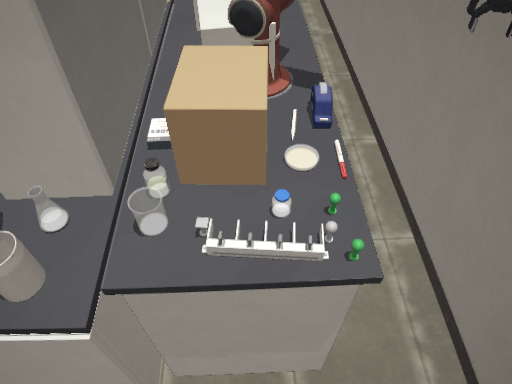

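The top view shows the rack at about (197–293, 125–160). The steel ball is at its left (+y) end at (190,143), the flat post is at (295,156), and the jar's blue cap is at (227,175). The green posts are look-alikes. The side view agrees, with the ball at (331,227) and the jar at (282,200). I'll zoom in and measure.

```bash
python3 - <<'E'
from h import *
p=np.load('pics/top0.npz');im,d=p['p'],p['d']
s=np.load('pics/side0.npz');si,sd=s['p'],s['d']
a=cv2.resize(im[110:195,170:310,::-1],None,fx=5,fy=5,interpolation=cv2.INTER_CUBIC)
cv2.imwrite('pics/c1.png',a)
b=cv2.resize(si[180:270,190:350,::-1],None,fx=5,fy=5,interpolation=cv2.INTER_CUBIC)
cv2.imwrite('pics/c2.png',b)
# points by depth: rail top z~35mm
for n,I,D,box in(('top',im,d,(110,195,170,310)),('side',si,sd,(180,270,190,350))):
    P=[];C=[]
    for v in range(box[0],box[1]):
        for u in range(box[2],box[3]):
            if D[v,u]>0: P.append(atd(n,u,v,D[v,u]));C.append(I[v,u].astype(int))
    P=np.array(P);C=np.array(C)
    w=(C.min(1)>150)&(abs(P[:,2]-.035)<.006)
    Q=P[w][:,:2].astype(np.float32);print(n,w.sum(),cv2.minAreaRect(Q),Q.mean(0))
    bl=(C[:,2]>C[:,0]+60)&(P[:,2]>.03);print('cap',bl.sum(),P[bl].mean(0),P[bl].min(0),P[bl].max(0))
    mask=(I[:,:,2].astype(int)>I[:,:,0].astype(int)+60)
    mask[:box[0]]=0;mask[box[1]:]=0;mask[:,:box[2]]=0;mask[:,box[3]:]=0
    vs,us=np.nonzero(mask);print('cap on z=.06',onz(n,us.mean(),vs.mean(),.06),us.min(),us.max(),vs.min(),vs.max())
E
```

```text
Traceback (most recent call last):
  File "h.py", line 13, in atd
    o,d=ray(n,u,v);return o+d*dep
        ~~~^^^^^^^
  File "h.py", line 6, in ray
    c=manip.camera_model(n);K=np.array(c['mtx']);k=c['k1'];T=np.array(c['world_to_cam'])
ValueError: time passes only in moves, steps and waits
```

View pics/c1.png

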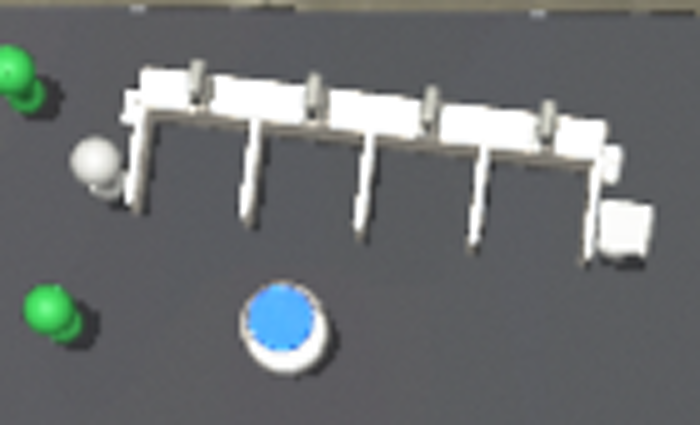

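View pics/c2.png

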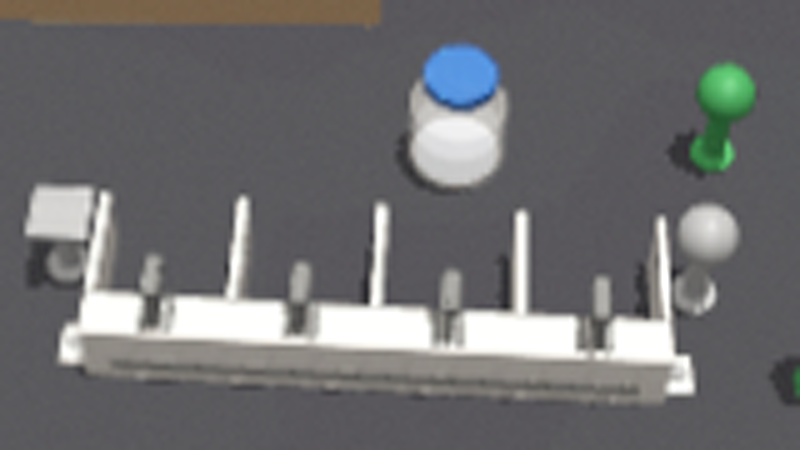

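The top crop shows the four tabs at about (209,126), (232,129), (256,132) and (279,134). The third is therefore at (256,132), and the third gap lies between the dividers at about u 242 and 266. The side crop agrees. Camera calls need caching, so I'll store the model and measure.

```bash
cat > h.py <<'E'
import numpy as np, cv2, os, pickle
from plant import manip
if not os.path.exists('cam.pkl'): pickle.dump({n:manip.camera_model(n) for n in('top','side')},open('cam.pkl','wb'))
CAM=pickle.load(open('cam.pkl','rb'))
def grab(n,tag):
    p,d=manip.grab_frame(n); cv2.imwrite(f'pics/{tag}.png',p[:,:,::-1]); np.savez(f'pics/{tag}.npz',p=p,d=d); return p,d
def ray(n,u,v):
    c=CAM[n];K=np.array(c['mtx']);k=c['k1'];T=np.array(c['world_to_cam'])
    a=np.array([(u-K[0,2])/K[0,0],(v-K[1,2])/K[1,1]]);b=a.copy()
    for _ in range(20): b=a/(1+k*(b@b))
    R=T[:3,:3];return -R.T@T[:3,3], R.T@np.array([b[0],b[1],1.])
def onz(n,u,v,z):
    o,d=ray(n,u,v);return o+d*(z-o[2])/d[2]
def atd(n,u,v,dep):
    o,d=ray(n,u,v);return o+d*dep
E
python3 - <<'E'
from h import *
np.set_printoptions(precision=4,suppress=True)
for n,box in(('top',(110,195,170,310)),('side',(180,270,190,350))):
    f=np.load(f'pics/{n}0.npz');I,D=f['p'].astype(int),f['d']
    sub=np.zeros(D.shape,bool);sub[box[0]:box[1],box[2]:box[3]]=1
    vs,us=np.nonzero(sub&(D>0));P=np.array([atd(n,u,v,D[v,u]) for u,v in zip(us,vs)]);C=I[vs,us]
    w=(C.min(1)>190)&(abs(P[:,2]-.035)<.005)
    Q=P[w][:,:2].astype(np.float32);print(n,w.sum(),cv2.minAreaRect(Q),P[w].mean(0),'bench',np.median(P[C.max(1)<90][:,2]))
    vs,us=np.nonzero(sub&(I[:,:,2]>I[:,:,0]+60));print('cap on z=.06',onz(n,us.mean(),vs.mean(),.06),'depth',np.array([atd(n,u,v,D[v,u]) for u,v in zip(us,vs)]).mean(0))
t=lambda u,v,z:onz('top',170+(u+.5)/5-.5,110+(v+.5)/5-.5,z)[:2]
s=lambda u,v,z:onz('side',190+(u+.5)/5-.5,180+(v+.5)/5-.5,z)[:2]
# rail top corners: back-left, back-right, front-right, front-left (world left=+y)
A=[t(142,67,.035),t(606,122,.035),t(600,158,.035),t(140,108,.035)]
B=[s(668,360,.035),s(80,333,.035),s(84,292,.035),s(668,320,.035)]
print('top',A,'\nside',B)
for X in(A,B):
    c=sum(X)/4;e=(X[0]+X[3]-X[1]-X[2])/2;print(c,np.linalg.norm(e),np.linalg.norm(X[0]-X[3]),'yaw of +y from world y',np.arctan2(-e[0],e[1]))
print('tabtops top',[t(u,v,.065) for u,v in((199,65),(316,80),(433,92),(549,105))])
print('tabtops side',[s(u,v,.065) for u,v in((602,281),(452,274),(301,266),(152,258))])
print('ball',t(96,161,.045),s(708,233,.045))
E
```

```text
top 733 ((0.6082788109779358, -0.025442779064178467), (0.2711925208568573, 0.14971962571144104), 84.26224517822266) [ 0.6631 -0.0176  0.0357] bench 0.0009014127848323561
cap on z=.06 [0.5602 0.0259 0.06  ] depth [0.5589 0.0253 0.0677]
side 1022 ((0.624940037727356, -0.02559739351272583), (0.26972997188568115, 0.11361628025770187), 83.6257553100586) [ 0.6614 -0.0184  0.0353] bench 0.0006536174877790346
cap on z=.06 [0.5592 0.0269 0.06  ] depth [0.5587 0.027  0.0596]
top [array([0.6962, 0.1016]), array([ 0.6695, -0.1414]), array([ 0.6502, -0.1382]), array([0.6742, 0.1022])] 
side [array([0.6934, 0.0998]), array([ 0.6687, -0.1386]), array([ 0.6485, -0.1377]), array([0.6743, 0.103 ])]
[ 0.6725 -0.019 ] 0.24297290331138877 0.021945302114992047 yaw of +y from world y -0.10436928032828569
[ 0.6712 -0.0184] 0.24088682029867708 0.019299324121392167 yaw of +y from world y -0.10512533114684199
tabtops top [array([0.6888, 0.0688]), array([0.6817, 0.0095]), array([ 0.6762, -0.05  ]), array([ 0.6701, -0.109 ])]
tabtops side [array([0.6739, 0.0726]), array([0.6675, 0.0132]), array([ 0.6606, -0.0469]), array([ 0.6538, -0.1069])]
ball [0.6434 0.1227] [0.6387 0.1244]
```

Measured results:
- **Rack:** rail centre at (0.6718, -0.0187), yaw -0.105, so the rack origin is (0.6459, -0.0160). The rail measures 242 mm by 20 mm, which fits.
- **Ball post:** it is at the +y end, so the order is tab 1, 2, 3, and the target gap is at y = -30.
- **Jar:** at rack (-90, +33) mm.

Next I'll turn the tool to match the rack and move over the start end with the fingers shut.

```bash
cat > rf.py <<'E'
import numpy as np
from plant import manip
from scipy.spatial.transform import Rotation as R
s=manip.state();o=np.array([.6459,-.0160]);c,k=np.cos(-.105),np.sin(-.105)
d=np.array(s['tool_pos'][:2])-o;q=s['tool_rot'];ty=R.from_quat([q[1],q[2],q[3],q[0]]).as_matrix()[:,1]
print('t %.2f rack mm x %.1f y %.1f z %.1f yawerr %.3f F %s w %.2f'%(s['time'],1e3*(c*d[0]+k*d[1]),1e3*(-k*d[0]+c*d[1]),1e3*s['tool_pos'][2],np.arctan2(-ty[0],ty[1])+.105,np.round(s['contact_force'],1),s['gripper_width']))
E
python3 -m crank '[{"turn":-0.11},{"turn":-0.103},{"x":-3.8,"y":-3.1},{"x":-3.8,"y":-3.1},{"x":-3.8,"y":-3.1}]' 0
python3 -m crank '[{"x":-3.8,"y":-3.1},{"x":-3.8,"y":-3.1},{"x":-3.8,"y":-3.1},{"x":-3.8,"y":-3.1},{"x":-3.8,"y":-3.1}]'
python3 rf.py
```

```text
t 0.10 rack mm x -512.2 y 558.6 z 230.2 yawerr -0.213 F [ 0.7 -0.5 -0.5] w 1.00schema error: expected keys x, y, z, turn
schema error: expected keys x, y, z, turn
```

```bash
python3 -m crank '[{"x":0,"y":0,"z":0,"turn":-0.11},{"x":0,"y":0,"z":0,"turn":-0.103},{"x":-3.8,"y":-3.1,"z":0,"turn":0},{"x":-3.8,"y":-3.1,"z":0,"turn":0},{"x":-3.8,"y":-3.1,"z":0,"turn":0}]' 0
python3 -m crank '[{"x":-3.8,"y":-3.1,"z":0,"turn":0},{"x":-3.8,"y":-3.1,"z":0,"turn":0},{"x":-3.8,"y":-3.1,"z":0,"turn":0},{"x":-3.8,"y":-3.1,"z":0,"turn":0},{"x":-3.8,"y":-3.1,"z":0,"turn":0}]'
python3 rf.py
```

```text
time: 0.6
tool_pos: [0.2994, 0.488, 0.2306]
tool_rot: [-0.0, 0.052, 0.999, -0.0]
contact_force: [0.7, 0.3, -0.7]
gripper_width: 0.146
grasp_force: 0.0
time: 1.1
tool_pos: [0.4725, 0.3135, 0.2309]
tool_rot: [-0.0, 0.052, 0.999, -0.0]
contact_force: [-0.1, 0.6, 0.1]
gripper_width: -0.001
grasp_force: 0.0
t 1.10 rack mm x -206.9 y 309.5 z 230.9 yawerr 0.000 F [-0.1  0.6  0.1] w -0.00
```

```bash
python3 -m crank '[{"x":-3.9,"y":-3.1,"z":0,"turn":0},{"x":-3.9,"y":-3.1,"z":0,"turn":0},{"x":-3.9,"y":-3.1,"z":0,"turn":0},{"x":-3.9,"y":-3.1,"z":0,"turn":0},{"x":-3.9,"y":-3.1,"z":0,"turn":0}]'
python3 -m crank '[{"x":-3.8,"y":-2.9,"z":0,"turn":0},{"x":0,"y":0,"z":4,"turn":0},{"x":0,"y":0,"z":4,"turn":0},{"x":0,"y":0,"z":3,"turn":0},{"x":0,"y":0,"z":0,"turn":0}]'
python3 rf.py
python3 - <<'E'
from h import *
a,_=grab('top','top1');b,_=grab('side','side1')
x=cv2.resize(a[70:200,160:310,::-1],(640,555));y=cv2.resize(b[110:270,190:370,::-1],(640,569))
cv2.imwrite('pics/m1.png',cv2.resize(np.hstack([x[:555],y[:555]]),(800,347)))
E
```

```text
time: 1.6
tool_pos: [0.6503, 0.139, 0.2306]
tool_rot: [-0.0, 0.052, 0.999, 0.0]
contact_force: [0.1, 0.8, 0.9]
gripper_width: 0.004
grasp_force: 0.0
time: 2.1
tool_pos: [0.6797, 0.1074, 0.1138]
tool_rot: [-0.006, 0.053, 0.999, -0.001]
contact_force: [-0.3, 0.4, -0.8]
gripper_width: 0.004
grasp_force: 0.0
t 2.10 rack mm x 20.7 y 126.3 z 113.8 yawerr -0.000 F [-0.3  0.4 -0.8] w 0.00
```

View pics/m1.png

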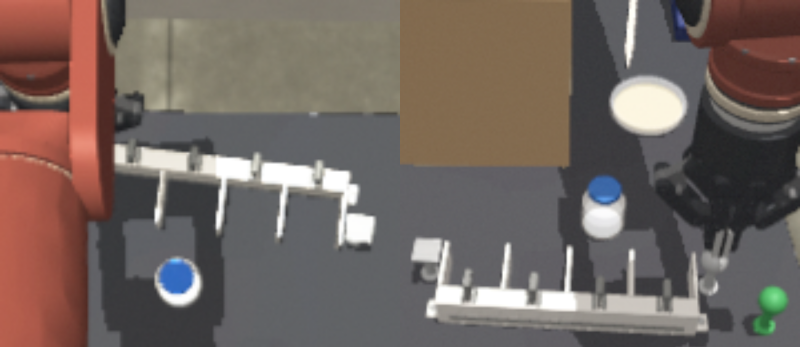

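The left half (top view) shows the arm covering the post end. The right half (side view) shows the shut fingers above the rack's +y end at about (717,250), with all tabs upright and the jar untouched. I'll go down to tab height.

```bash
python3 -m crank '[{"x":-0.3,"y":0,"z":3,"turn":0},{"x":0,"y":0,"z":3,"turn":0},{"x":0,"y":0,"z":0,"turn":0},{"x":0,"y":0,"z":0,"turn":0}]'; python3 rf.py
```

```text
time: 2.6
tool_pos: [0.6882, 0.1078, 0.0635]
tool_rot: [0.001, 0.052, 0.999, 0.0]
contact_force: [-0.6, 0.6, 0.1]
gripper_width: -0.003
grasp_force: 0.0
t 2.60 rack mm x 29.1 y 127.5 z 63.5 yawerr 0.000 F [-0.6  0.6  0.1] w -0.00
```

```bash
python3 -m crank '[{"x":0.3,"y":0,"z":1.3,"turn":0},{"x":0,"y":-1,"z":0,"turn":0},{"x":0,"y":-1,"z":0,"turn":0},{"x":0,"y":-1,"z":0,"turn":0},{"x":0,"y":-1,"z":0,"turn":0}]'; python3 rf.py
python3 - <<'E'
from h import *
b,_=grab('side','side2')
cv2.imwrite('pics/m2.png',cv2.resize(b[150:270,190:370,::-1],(720,480),interpolation=cv2.INTER_CUBIC))
E
```

```text
time: 3.1
tool_pos: [0.6802, 0.0671, 0.0489]
tool_rot: [0.0, 0.053, 0.999, 0.0]
contact_force: [-0.0, 1.6, 0.6]
gripper_width: -0.004
grasp_force: 0.6
t 3.10 rack mm x 25.4 y 86.3 z 48.9 yawerr -0.000 F [-0.   1.6  0.6] w -0.00
```

View pics/m2.png

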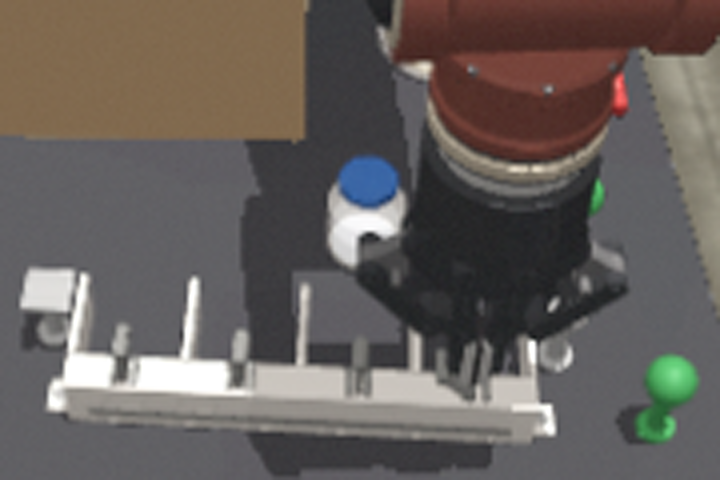

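The side view shows tab 1 leaning away from the ball post at the fingertip, about (457,375), with the other tabs upright. I'll continue along the rail.

```bash
python3 -m crank '[{"x":0,"y":-1.5,"z":0,"turn":0},{"x":0,"y":-1.5,"z":0,"turn":0},{"x":0,"y":-1.5,"z":0,"turn":0},{"x":0,"y":-1.5,"z":0,"turn":0},{"x":0,"y":-1,"z":0,"turn":0}]'; python3 rf.py
python3 -m crank '[{"x":0,"y":-1.5,"z":0,"turn":0},{"x":0,"y":-1.5,"z":0,"turn":0},{"x":0,"y":-1.5,"z":0,"turn":0},{"x":0,"y":-0.6,"z":0,"turn":0},{"x":0,"y":0,"z":0,"turn":0}]'; python3 rf.py
python3 - <<'E'
from h import *
b,_=grab('side','side3')
cv2.imwrite('pics/m3.png',cv2.resize(b[150:270,190:370,::-1],(720,480),interpolation=cv2.INTER_CUBIC))
E
```

```text
time: 3.65
tool_pos: [0.6725, -0.0021, 0.0481]
tool_rot: [0.0, 0.053, 0.999, 0.001]
contact_force: [5.7, 17.8, -10.1]
gripper_width: -0.002
grasp_force: 8.5
t 3.65 rack mm x 25.0 y 16.6 z 48.1 yawerr -0.002 F [  5.7  17.8 -10.1] w -0.00
time: 4.15
tool_pos: [0.6673, -0.0536, 0.0485]
tool_rot: [0.0, 0.053, 0.999, -0.0]
contact_force: [-0.7, 0.2, 1.1]
gripper_width: 0.002
grasp_force: 0.4
t 4.15 rack mm x 25.2 y -35.1 z 48.5 yawerr -0.001 F [-0.7  0.2  1.1] w 0.00
```

View pics/m3.png

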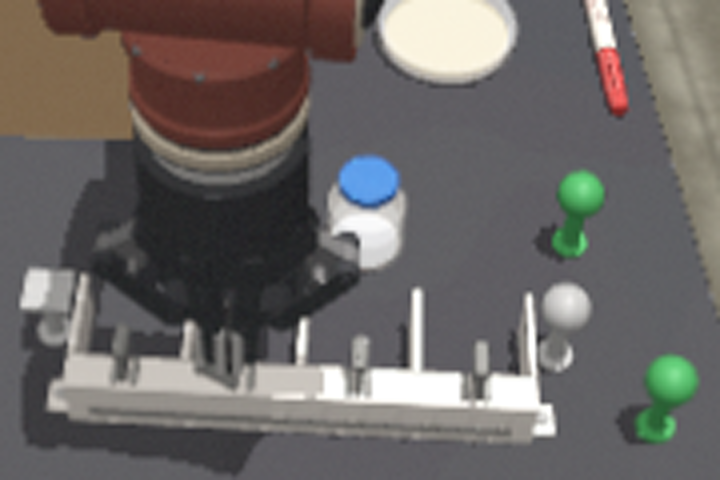

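The view shows tab 3 leaning left of the fingertip at about (205–235, 350–385). Tabs 1 and 2 have sprung back and tab 4 at (122,350) is upright. I'll nudge slightly further, hold, then lift off.

```bash
python3 -m crank '[{"x":0,"y":-0.4,"z":0,"turn":0},{"x":0,"y":0,"z":0,"turn":0},{"x":0,"y":0,"z":-3,"turn":0},{"x":0,"y":0,"z":-4,"turn":0},{"x":0,"y":0,"z":-4,"turn":0}]'; python3 rf.py
python3 - <<'E'
from h import *
b,_=grab('side','side4')
cv2.imwrite('pics/m4.png',cv2.resize(b[150:270,190:370,::-1],(720,480),interpolation=cv2.INTER_CUBIC))
E
```

```text
time: 4.7
tool_pos: [0.6662, -0.0559, 0.1585]
tool_rot: [-0.001, 0.052, 0.999, -0.0]
contact_force: [1.7, 0.2, 0.6]
gripper_width: 0.004
grasp_force: 0.0
t 4.70 rack mm x 24.3 y -37.5 z 158.5 yawerr 0.001 F [1.7 0.2 0.6] w 0.00
```

View pics/m4.png

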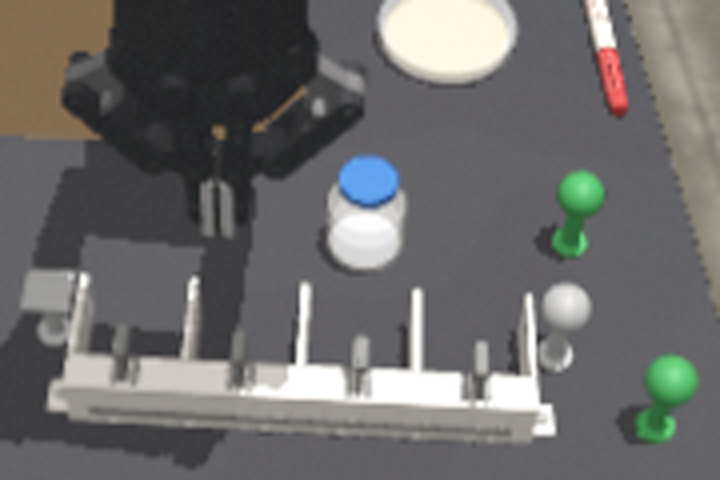

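The tabs are all upright again, and the jar hasn't moved at (367,210). Next I'll straddle the jar with the gripper fully open, without gripping, and push it sideways with the +y finger.

```bash
python3 -m crank '[{"x":3.8,"y":2.4,"z":0,"turn":0},{"x":3.8,"y":2.4,"z":0,"turn":0},{"x":3.8,"y":2.2,"z":0,"turn":0},{"x":0,"y":0,"z":0,"turn":0},{"x":0,"y":0,"z":0,"turn":0}]' 100; python3 rf.py
```

```text
time: 5.25
tool_pos: [0.5603, 0.026, 0.1582]
tool_rot: [0.0, 0.052, 0.999, -0.0]
contact_force: [0.3, -1.2, 0.1]
gripper_width: 0.848
grasp_force: 0.0
t 5.25 rack mm x -89.6 y 32.8 z 158.2 yawerr 0.002 F [ 0.3 -1.2  0.1] w 0.85
```

```bash
python3 -m crank '[{"x":0,"y":0,"z":4,"turn":0},{"x":0,"y":0,"z":4,"turn":0},{"x":0,"y":0,"z":3,"turn":0},{"x":0,"y":0,"z":2.5,"turn":0},{"x":0,"y":0,"z":1.5,"turn":0}]';python3 -m crank '[{"x":0,"y":0,"z":0,"turn":0},{"x":0,"y":-1,"z":0,"turn":0},{"x":0,"y":-0.6,"z":0,"turn":0},{"x":0,"y":-0.4,"z":0,"turn":0},{"x":0,"y":-0.4,"z":0,"turn":0}]'; python3 rf.py
```

```text
time: 5.75
tool_pos: [0.5606, 0.0247, 0.006]
tool_rot: [-0.001, 0.053, 0.999, -0.0]
contact_force: [-0.8, 0.1, -0.9]
gripper_width: 0.997
grasp_force: 0.0
time: 6.25
tool_pos: [0.5594, 0.001, 0.0098]
tool_rot: [0.001, 0.053, 0.999, 0.0]
contact_force: [-0.4, 1.7, 1.4]
gripper_width: 0.997
grasp_force: 0.7
t 6.25 rack mm x -87.8 y 7.8 z 9.8 yawerr -0.000 F [-0.4  1.7  1.4] w 1.00
```

```bash
python3 -m crank '[{"x":0,"y":-0.5,"z":0,"turn":0},{"x":0,"y":-0.5,"z":0,"turn":0},{"x":0,"y":-0.5,"z":0,"turn":0},{"x":0,"y":-0.5,"z":0,"turn":0},{"x":0,"y":-0.5,"z":0,"turn":0}]';python3 rf.py
python3 - <<'E'
from h import *
b,_=grab('side','side5')
cv2.imwrite('pics/m5.png',cv2.resize(b[150:270,190:370,::-1],(720,480),interpolation=cv2.INTER_CUBIC))
E
```

```text
time: 6.75
tool_pos: [0.5556, -0.0238, 0.0083]
tool_rot: [-0.0, 0.052, 0.999, 0.0]
contact_force: [0.1, 1.8, 1.3]
gripper_width: 1.002
grasp_force: 0.7
t 6.75 rack mm x -89.0 y -17.2 z 8.3 yawerr 0.000 F [0.1 1.8 1.3] w 1.00
```

View pics/m5.png

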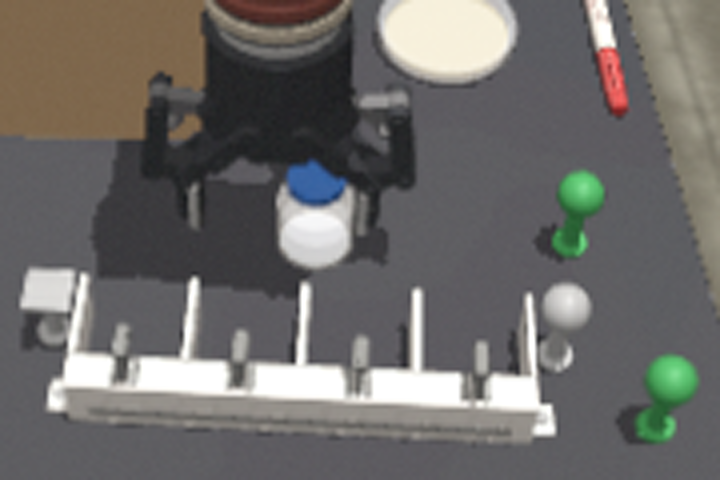

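The jar, cap at (316,182), is sliding upright against the +y finger at (367,200). Its centre should be at about y = +3, so about 33 mm remains.

```bash
python3 -m crank '[{"x":0,"y":-0.7,"z":0,"turn":0},{"x":0,"y":-0.7,"z":0,"turn":0},{"x":0,"y":-0.7,"z":0,"turn":0},{"x":0,"y":-0.7,"z":0,"turn":0},{"x":0,"y":-0.5,"z":0,"turn":0}]';python3 rf.py
python3 - <<'E'
from h import *
for n in('side','top'):
    I,D=grab(n,n+'6');I=I.astype(int);m=(I[:,:,2]>I[:,:,0]+60)&(I[:,:,2]>100);m[:110]=0;m[280:]=0;m[:,:190]=0;m[:,330:]=0
    vs,us=np.nonzero(m)
    if len(us)<10: print(n,'hidden');continue
    w=onz(n,us.mean(),vs.mean(),.06)[:2];d=w-[.6459,-.016];c,k=np.cos(.105),-np.sin(.105);print(n,len(us),c*d[0]+k*d[1],-k*d[0]+c*d[1])
E
```

```text
time: 7.3
tool_pos: [0.5521, -0.057, 0.0083]
tool_rot: [-0.0, 0.053, 0.999, -0.0]
contact_force: [0.7, 0.4, -0.8]
gripper_width: 0.999
grasp_force: 0.4
t 7.30 rack mm x -88.9 y -50.6 z 8.3 yawerr -0.000 F [ 0.7  0.4 -0.8] w 1.00
side 161 -0.15583150893764727 0.011599487398899648
top hidden
```

```bash
python3 -m crank '[{"x":0,"y":1,"z":0,"turn":0},{"x":0,"y":1,"z":0,"turn":0},{"x":0,"y":0,"z":-4,"turn":0},{"x":0,"y":0,"z":-4,"turn":0},{"x":0,"y":0,"z":-4,"turn":0}]'
python3 -m crank '[{"x":2.5,"y":0,"z":0,"turn":0},{"x":2.5,"y":0,"z":0,"turn":0},{"x":2,"y":0,"z":0,"turn":0},{"x":0,"y":0,"z":0,"turn":0},{"x":0,"y":0,"z":0,"turn":0}]' 18;python3 rf.py
python3 - <<'E'
from h import *
for n in('side','top'):
    I,D=grab(n,n+'7');I=I.astype(int);m=((I[:,:,2]>I[:,:,0]+60)&(I[:,:,2]>100)).astype(np.uint8)
    N,L,S,C=cv2.connectedComponentsWithStats(m)
    for i in range(1,N):
        if S[i,4]<40: continue
        w=onz(n,*C[i],.06)[:2];d=w-[.6459,-.016];c,k=np.cos(.105),-np.sin(.105);print(n,S[i],c*d[0]+k*d[1],-k*d[0]+c*d[1])
b=np.load('pics/side7.npz')['p']
cv2.imwrite('pics/m7.png',cv2.resize(b[150:270,190:370,::-1],(720,480),interpolation=cv2.INTER_CUBIC))
E
```

```text
time: 7.9
tool_pos: [0.5539, -0.0349, 0.1292]
tool_rot: [-0.001, 0.052, 0.999, 0.0]
contact_force: [1.0, -0.1, 0.4]
gripper_width: 1.002
grasp_force: 0.0
time: 8.4
tool_pos: [0.4851, -0.0284, 0.1285]
tool_rot: [0.001, 0.052, 0.999, -0.0]
contact_force: [0.3, 0.6, 0.3]
gripper_width: 0.183
grasp_force: 0.0
t 8.40 rack mm x -158.6 y -29.2 z 128.5 yawerr 0.001 F [0.3 0.6 0.3] w 0.18
side [246 188  16  13 155] -0.08912378867372152 -0.0288470885699429
top [158 289  19  13 133] -0.40139523453711956 0.13798809744377646
top [149 307  22  41 527] -0.47393204143127954 0.14425720337776407
```

View pics/m7.png

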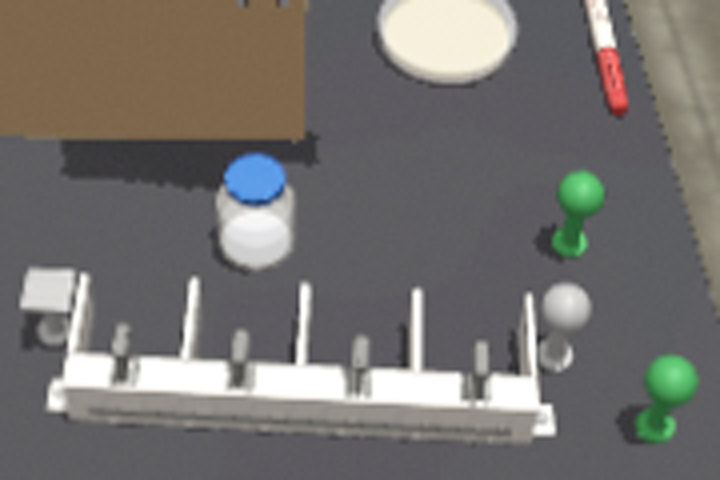

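The side view shows the jar upright at (255,205), in line with the third gap between the dividers at u 193 and 305. It measures (-89,-29) mm. I'll go down behind it with the fingers slightly apart for a stable two-point push.

```bash
python3 -m crank '[{"x":0,"y":0,"z":4,"turn":0},{"x":0,"y":0,"z":4,"turn":0},{"x":0,"y":0,"z":2.5,"turn":0},{"x":0,"y":0,"z":1,"turn":0},{"x":0,"y":0,"z":0,"turn":0}]';python3 rf.py
python3 -m crank '[{"x":-1.2,"y":0,"z":0,"turn":0},{"x":-1.2,"y":0,"z":0,"turn":0},{"x":-0.5,"y":0,"z":0,"turn":0},{"x":-0.5,"y":0,"z":0,"turn":0},{"x":-0.5,"y":0,"z":0,"turn":0}]';python3 rf.py
python3 -m crank '[{"x":-0.6,"y":0,"z":0,"turn":0},{"x":-0.6,"y":0,"z":0,"turn":0},{"x":-0.6,"y":0,"z":0,"turn":0},{"x":-0.6,"y":0,"z":0,"turn":0},{"x":-0.6,"y":0,"z":0,"turn":0}]';python3 rf.py
python3 - <<'E'
from h import *
b,_=grab('side','side8')
cv2.imwrite('pics/m8.png',cv2.resize(b[150:270,190:370,::-1],(720,480),interpolation=cv2.INTER_CUBIC))
I=b.astype(int);m=((I[:,:,2]>I[:,:,0]+60)&(I[:,:,2]>90)).astype(np.uint8)
N,L,S,C=cv2.connectedComponentsWithStats(m)
for i in range(1,N):
    if S[i,4]<40: continue
    d=onz('side',*C[i],.06)[:2]-[.6459,-.016];c,k=np.cos(.105),-np.sin(.105);print(S[i],c*d[0]+k*d[1],-k*d[0]+c*d[1])
E
```

```text
time: 9.0
tool_pos: [0.4841, -0.0288, 0.0119]
tool_rot: [-0.002, 0.052, 0.999, 0.0]
contact_force: [0.2, -0.4, 0.9]
gripper_width: 0.18
grasp_force: 0.0
t 9.00 rack mm x -159.6 y -29.7 z 11.9 yawerr 0.000 F [ 0.2 -0.4  0.9] w 0.18
time: 9.5
tool_pos: [0.5243, -0.0332, 0.0138]
tool_rot: [0.0, 0.052, 0.999, -0.0]
contact_force: [-1.4, -0.8, 0.8]
gripper_width: 0.181
grasp_force: 0.7
t 9.50 rack mm x -119.1 y -29.9 z 13.8 yawerr 0.000 F [-1.4 -0.8  0.8] w 0.18
time: 10.0
tool_pos: [0.5538, -0.0363, 0.0133]
tool_rot: [-0.0, 0.052, 0.999, 0.0]
contact_force: [-0.8, -0.5, 1.3]
gripper_width: 0.182
grasp_force: 0.9
t 10.00 rack mm x -89.5 y -29.8 z 13.3 yawerr 0.000 F [-0.8 -0.5  1.3] w 0.18
[315 116  16   6  47] -0.3680360197425495 0.14031412889173653
[245 199  16  13 155] -0.0585819088405648 -0.028204727217402838
```

The jar is at (-59,-28) and tracks the tool with a 31 mm offset, so I'll push about 50 mm more.

```bash
python3 -m crank '[{"x":-0.8,"y":0,"z":0,"turn":0},{"x":-0.8,"y":0,"z":0,"turn":0},{"x":-0.8,"y":0,"z":0,"turn":0},{"x":-0.8,"y":0,"z":0,"turn":0},{"x":-0.8,"y":0,"z":0,"turn":0}]';python3 rf.py
python3 -m crank '[{"x":-0.3,"y":0,"z":0,"turn":0},{"x":-0.3,"y":0,"z":0,"turn":0},{"x":-0.2,"y":0,"z":0,"turn":0},{"x":-0.1,"y":0,"z":0,"turn":0},{"x":0,"y":0,"z":0,"turn":0}]';python3 rf.py
cat > jar.py <<'E'
import sys
from h import *
b,_=grab('side',sys.argv[1])
cv2.imwrite(f'pics/m{sys.argv[1]}.png',cv2.resize(b[150:270,190:370,::-1],(720,480),interpolation=cv2.INTER_CUBIC))
I=b.astype(int);m=((I[:,:,2]>I[:,:,0]+60)&(I[:,:,2]>90)).astype(np.uint8)
N,L,S,C=cv2.connectedComponentsWithStats(m)
for i in range(1,N):
    if S[i,4]<40: continue
    d=onz('side',*C[i],.06)[:2]-[.6459,-.016];c,k=np.cos(.105),-np.sin(.105);print(S[i],c*d[0]+k*d[1],-k*d[0]+c*d[1])
E
python3 jar.py side9
```

```text
time: 10.55
tool_pos: [0.5939, -0.0405, 0.0133]
tool_rot: [0.0, 0.052, 0.999, -0.0]
contact_force: [-1.1, 0.5, 0.6]
gripper_width: 0.18
grasp_force: 0.4
t 10.55 rack mm x -49.1 y -29.8 z 13.3 yawerr 0.000 F [-1.1  0.5  0.6] w 0.18
time: 11.05
tool_pos: [0.6021, -0.0414, 0.0133]
tool_rot: [0.0, 0.052, 0.999, -0.0]
contact_force: [-0.4, 0.6, -1.3]
gripper_width: 0.18
grasp_force: 0.1
t 11.05 rack mm x -40.9 y -29.8 z 13.3 yawerr 0.000 F [-0.4  0.6 -1.3] w 0.18
[315 116  16   6  47] -0.3680328578285697 0.14025697319372682
[244 217  16  14 172] -0.009521970445317128 -0.028116933028713674
```

```bash
python3 -m crank '[{"x":-0.1,"y":0,"z":0,"turn":0},{"x":-0.1,"y":0,"z":0,"turn":0},{"x":-0.1,"y":0,"z":0,"turn":0},{"x":0,"y":0,"z":0,"turn":0}]';python3 rf.py; python3 jar.py side10
```

```text
time: 11.5
tool_pos: [0.6052, -0.0417, 0.0134]
tool_rot: [0.0, 0.052, 0.999, -0.0]
contact_force: [-0.9, 0.4, -0.1]
gripper_width: 0.177
grasp_force: 0.2
t 11.50 rack mm x -37.7 y -29.8 z 13.4 yawerr 0.000 F [-0.9  0.4 -0.1] w 0.18
[315 116  16   6  48] -0.36802306345653 0.1400451422698014
[244 218  16  14 172] -0.006674160353636261 -0.02814204870408177
```

```bash
python3 -m crank '[{"x":-0.1,"y":0,"z":0,"turn":0},{"x":-0.1,"y":0,"z":0,"turn":0},{"x":0,"y":0,"z":0,"turn":0}]';python3 rf.py; python3 jar.py side11
```

```text
time: 11.85
tool_pos: [0.6068, -0.0419, 0.0131]
tool_rot: [-0.0, 0.052, 0.999, 0.0]
contact_force: [-1.3, 0.0, 1.1]
gripper_width: 0.181
grasp_force: 0.8
t 11.85 rack mm x -36.2 y -29.8 z 13.1 yawerr 0.000 F [-1.3  0.   1.1] w 0.18
[243 218  17  14 174] -0.00529954271905392 -0.028386266261584758
```

```bash
python3 -m crank '[{"x":-0.1,"y":0,"z":0,"turn":0},{"x":-0.1,"y":0,"z":0,"turn":0}]';python3 rf.py; python3 jar.py side12
```

```text
time: 12.1
tool_pos: [0.6071, -0.0418, 0.013]
tool_rot: [-0.003, 0.052, 0.999, 0.0]
contact_force: [-10.6, 1.2, 6.6]
gripper_width: 0.182
grasp_force: 4.9
t 12.10 rack mm x -35.9 y -29.8 z 13.0 yawerr 0.000 F [-10.6   1.2   6.6] w 0.18
[243 218  17  14 173] -0.005200238001383208 -0.028343330482943758
```

The force rose to 10 N and the jar stopped moving, so it is against the back wall. I'll back straight off and lift clear.

```bash
python3 -m crank '[{"x":0.4,"y":0,"z":0,"turn":0},{"x":1,"y":0,"z":0,"turn":0},{"x":3,"y":0,"z":0,"turn":0},{"x":4,"y":0,"z":0,"turn":0},{"x":0,"y":0,"z":-4,"turn":0}]'; python3 -m crank '[{"x":0,"y":0,"z":-4,"turn":0},{"x":0,"y":0,"z":-4,"turn":0},{"x":0,"y":0,"z":-3,"turn":0},{"x":0,"y":0,"z":0,"turn":0},{"x":0,"y":0,"z":0,"turn":0}]';python3 rf.py; python3 jar.py side13
```

```text
time: 12.65
tool_pos: [0.5097, -0.03, 0.0411]
tool_rot: [-0.014, 0.052, 0.999, 0.002]
contact_force: [-0.5, 0.4, -2.2]
gripper_width: 0.177
grasp_force: 0.0
time: 13.15
tool_pos: [0.5258, -0.0334, 0.1642]
tool_rot: [0.001, 0.052, 0.999, -0.0]
contact_force: [-0.7, -0.7, 0.8]
gripper_width: 0.181
grasp_force: 0.0
t 13.15 rack mm x -117.6 y -29.8 z 164.2 yawerr 0.000 F [-0.7 -0.7  0.8] w 0.18
[243 218  17  14 181] -0.005972339293631536 -0.028275318525755613
```

View pics/mside13.png

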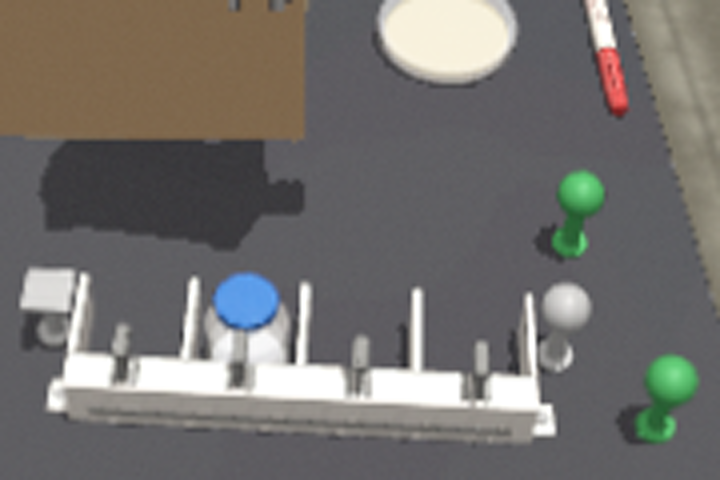

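The jar stands upright in the third gap, cap at (246,300), measured at (-6,-28) mm. The robot is clear and nothing else has moved, so I'm handing in.

```bash
python3 -c "
from plant import manip
print(manip.job_done())"
```

```text
the job is handed in; nothing more can be done
None
```

I handed the job in at about 13 s; no verdict came back. Tabs 1 to 3 were tipped in order with the fourth left upright, and the jar stands against the back wall of the third gap, measured at x = -6 mm, y = -28 mm in the rack frame.

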